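# Set out the optics on their layout plates

## Task

On the optical table, set each of the four optics (lens, iris, mirror, beam-splitter cube) upright on the black layout plate whose bright footprint has the shape and size of its foot, centred on the footprint and with the bar-shaped and the square foot turned to line up with theirs (either way round will do). The glass is delicate: do not drop the optics or tip them over, and leave the camera and the fibre collimator that stand among them where they are.

Things in the scene. Friction and masses are not known exactly. Their poses are not given: they have to be found in the camera images.
- lens_mid (a point): Lens mount: SMALL ROUND steel foot 40 mm across, 12 mm high; 16 mm post; upright black ring with a glass lens. This point is on the upright axis, half-way up, 42 mm above the underside; z up. Black head centred 20 mm above this point; ring 40 mm across, 16 mm thick along y (flat faces to +y and -y), top 82 mm above the underside. 0.25 kg.
- iris_mid (a point): Iris: LARGE ROUND steel foot 66 mm across, 12 mm high; 16 mm post; upright black ring, dark grey middle, steel lever 9 mm beyond the rim at +x. This point is on the upright axis, half-way up, 42 mm above the underside; z up. Black head centred 20 mm above this point; ring 46 mm across, 14 mm thick along y (flat faces to +y and -y), top 85 mm above the underside. 0.4 kg.
- mirror_mid (a point): Mirror mount: LONG BAR-SHAPED steel foot 76 mm (x) by 30 mm (y), 12 mm high; 13 mm post; upright square black head, round mirror on its -y face. This point is on the upright axis, half-way up, 42 mm above the underside; z up. Black head centred 20 mm above this point; head 40 mm along x, 16 mm thick along y, 40 mm high, top 82 mm above the underside. 0.28 kg.
- splitter_mid (a point): Beam-splitter cube: SQUARE steel foot 52 x 52 mm, 12 mm high; 25 mm post; black cube with a round window in each side. This point is on the upright axis, half-way up, 42 mm above the underside; z up. Black head centred 20 mm above this point; a 40 mm cube, sides parallel to those of the foot, top 82 mm above the underside. 0.38 kg.
- plate_small_round_top (a point): Black metal plate 86 x 86 mm, 6 mm thick, screwed to the table (fixed); in its middle a bright bare-metal footprint, flush with the plate: a disc 48 mm across, for the small round foot. This point is the centre of the plate's top face, 6 mm above the table, which is also the centre of the footprint; x and y run along the plate's sides, z up.
- plate_large_round_top (a point): Black metal plate 86 x 86 mm, 6 mm thick, screwed to the table (fixed); in its middle a bright bare-metal footprint, flush with the plate: a disc 74 mm across, for the large round foot. This point is the centre of the plate's top face, 6 mm above the table, which is also the centre of the footprint; x and y run along the plate's sides, z up.
- plate_bar_top (a point): Black metal plate 86 x 86 mm, 6 mm thick, screwed to the table (fixed); in its middle a bright bare-metal footprint, flush with the plate: a bar 82 mm (x) by 36 mm (y), for the long bar-shaped foot. This point is the centre of the plate's top face, 6 mm above the table, which is also the centre of the footprint; x and y run along the plate's sides, z up.
- plate_square_top (a point): Black metal plate 86 x 86 mm, 6 mm thick, screwed to the table (fixed); in its middle a bright bare-metal footprint, flush with the plate: a square 60 x 60 mm, sides along x and y, for the square foot. This point is the centre of the plate's top face, 6 mm above the table, which is also the centre of the footprint; x and y run along the plate's sides, z up.
- camera_mid (a point): Small camera to be left alone: black round foot 36 mm across, steel post, black 30 mm cube-shaped body with a short lens barrel, 75 mm high in all, reaching up to 28 mm from its axis. Loose on the table. This point is on its axis, half-way up.
- collimator_mid (a point): Fibre collimator to be left alone: brass round foot 34 mm across, steel post, lying steel tube 34 mm long and 18 mm across with a brass nipple, 61 mm high in all, reaching up to 23 mm from its axis. Loose on the table. This point is on its axis, half-way up.
Mind the look-alikes: they are no part of the job. Leave any green or turquoise look-alike of the part that bears mirror_mid alone.

How it is judged (in metres and radians):
At the end, for the whole second after the job is handed in: Each optic is at rest and upright (0.08 rad) on the plate with the footprint of its foot, its axis within 10 mm of the footprint's centre; the bar-shaped foot lies along its footprint (0.2 rad, either way round), the square one likewise (any of four ways); round feet at any yaw (horizontal distance between lens_mid and plate_small_round_top below 0.01 m and height (world z) of lens_mid between 0.045 and 0.052 m and angle between each of lens_mid, iris_mid, mirror_mid, splitter_mid's own z axis and vertical below 0.08 rad and linear speed of each of lens, iris, mirror, splitter below 0.02 m/s and horizontal distance between iris_mid and plate_large_round_top below 0.01 m and height (world z) of iris_mid between 0.045 and 0.052 m and horizontal distance between mirror_mid and plate_bar_top below 0.01 m and height (world z) of mirror_mid between 0.045 and 0.052 m and horizontal distance between splitter_mid and plate_square_top below 0.01 m and height (world z) of splitter_mid between 0.045 and 0.052 m and angle between the x axis of mirror_mid and the x axis of plate_bar_top, either way round below 0.2 rad and (angle between the x axis of splitter_mid and the x axis of plate_square_top, either way round below 0.2 rad or angle between the x axis of splitter_mid and the y axis of plate_square_top, either way round below 0.2 rad)); the robot touches nothing.
It fails at once if an optic was tipped over (angle between any of lens_mid, iris_mid, mirror_mid, splitter_mid's own z axis and vertical above 0.6 rad).
It fails at once if an optic was dropped (fell freely, about 20 mm or more) ((contact force between the fingers and lens below 0.05 N and linear speed of lens above 0.65 m/s) or (contact force between the fingers and iris below 0.05 N and linear speed of iris above 0.65 m/s) or (contact force between the fingers and mirror below 0.05 N and linear speed of mirror above 0.65 m/s) or (contact force between the fingers and splitter below 0.05 N and linear speed of splitter above 0.65 m/s)).
It fails at once if the camera or the collimator was moved by more than 15 mm (distance of any of camera_mid, collimator_mid from where it was at the start of the episode above 0.015 m).
It also fails if it takes over 128 s, if anything falls off the work surface, if the arm or the gripper's body presses on something with over 40 N, if the wrist force passes 120 N, or if a joint passes its speed limit or range.

## Robot

A 6-joint arm with a two-finger parallel gripper is mounted at the origin on the work surface. World frame = base frame: x ahead of the robot, y to its left, z up, the work surface at z = 0. Lengths are in m, angles in degrees, forces in N, time in s.
With the tool pointing down it reaches from about 0.375 to 0.9 m from the base axis. Payload 3.1 kg.
Tool frame: the origin (TCP) lies at the very end of the fingers, on their centre line; the grasp point (between the pads) lies 19 mm behind it; z points along the fingers, y is the line along which they close (so a half turn about z gives the same grasp; the last joint's range is limited). The gripper opens to 87 mm and grips with 3 to 60 N. Pads are 19 mm wide; open, the fingers measure 117 mm over their backs; the gripper's body (75 mm by 190 mm) begins 51 mm behind the grasp point.
Start: joints at [-82.993, 30.224, 82.088, -0, 67.689, -10.227], TCP at [0.185, -0.597, 0.189] pointing down, gripper open.
Joint ranges: [-176.69, 176.69], [-43.24, 126.21], [12.49, 139.97], [-82, 262], [0, 151.66], [-163.58, 163.58]. Speed limits (degrees/s): [159.86, 159.86, 180, 180, 180, 180].

## Interface

Orientations are given as a 3x3 rotation matrix whose columns are the frame's x, y, z axes.
In Python, from rig import bot gives the robot as it stands.
- The arm moves only by the tool move_arm, never from a script. Its argument "increments" is a list of rows, each an object with "xyz": the shift along the tool's x, y, z in mm, a list of three; "roll": the turn about the tool's z in rad; "grip": the opening in per cent of the stroke, from 0 (shut) to 100 (fully open). A call has 1 to 5 rows; each row shifts and turns the commanded pose from where the row before left it, along the tool's axes as they then stand; what a row does not reach is not made up. A row lasts 1/12 s, in which the tool goes at most 41.7 mm and 7.16 degrees, less where a joint would pass 70% of its speed; a pose out of reach is approached as far as the arm can. A call is refused whole if a number of a shift passes 41.7 or a number of a turn 0.125, either way. A call with a gripper value outside its range is refused whole. The fingers move at their own pace and stop on an object; the grip force is fixed at half the most. Time passes only in rows, so rows that do not move let the fingers close. It gives the time, the measured TCP pose, the force, the opening and the grip force at its end, in the units of the state.
- bot.read_state(): the state, without advancing time (a new reading comes with each control period).
- bot.capture(name): name is "scene" or "top"; returns (picture, depth): 420x560x3 uint8, red, green, blue; 420x560 float32, m along the optical axis (not along the pixel's ray), 0 where there is no reading.
- bot.camera_model(name): a dict with "intrinsics" (3x3 intrinsics, pixels), "rvec" (rotation vector, rad) and "tvec" (3), from world to camera coordinates, as OpenCV has them. Camera axes: x right, y down, z forward; pixel columns grow to the right and rows downward; lengths in m; the calibration is good to about 2 mm. A picture is of the moment at which its call begins. camera_model takes no time and is no camera call.
- bot.hand_in(): hands the job in; it is judged then, once.
Trained networks look in the newest picture that a camera, given by its name, has taken for a name from the list of things; names that differ only in an ending like _2 or _b are one class to them, and where a whole thing is asked for, a point or a joint stands for the part that bears it (a point fixed in the world has none). Each returns a list of dicts, best first, with "conf" (0 to 1); they miss things now and then, are a little off and sometimes report something else, mostly with a low value. They report only what shows in the picture. A call takes as long as a camera call. They do not tell look-alikes from the thing itself.
- bot.spot_in(label, camera): "at" ([x, y, z] in m, in the coordinates of the camera as it stood for that picture, good to about 4 mm: the middle of the surface that is visible of it).
- bot.trace(label, camera): "mask" (420x560 bool, what is visible of it).
The state is a dict: "time_s": time; "joint_positions": joint angles; "qvel": joint speeds; "tau": joint torques, N m; "position": TCP position; "tcp_rot": TCP orientation; "force": force on the tool from outside, world axes, zero at the start; "moment": the same for the moment, N m; "opening": opening from 0.0 (shut) to 1.0 (fully open); "grasp_force": force on a finger pad.
Only numpy, scipy, OpenCV 4.12 (cv2) and the standard library are available. Lean on these libraries where they do the work, as an engineer would, in place of code of your own. Each camera call takes 0.05 s, during which the arm holds its last target. There are 200 camera calls.

## Working session

There is one attempt and no reset: what is moved stays moved. The work goes in short steps, Python scripts to look and compute and a tool call to move; the robot and the scene stay as the last step left them, time stands still between calls to the robot, and variables do not carry over. Pictures are saved under pics/ and viewed, at most 14 in all, crops included, and the job is handed in when it is done.

Besides the shell and the picture viewer there is one more tool, called after "Request:" by a JSON object that holds its "method" and its "body". move_arm: Moves the arm, as the interface text tells. Its arguments: {"type":"object","properties":{"increments":{"type":"array"}},"required":["increments"]}

```bash
mkdir -p pics; cat > h.py <<'E'
import numpy as np, cv2
from rig import bot
def cam(n):
    m=bot.camera_model(n); R=cv2.Rodrigues(np.array(m["rvec"],float))[0]; return np.array(m["intrinsics"],float),R,np.array(m["tvec"],float).ravel()
def c2w(p,n):
    K,R,t=cam(n); return (np.asarray(p)-t)@R
def cloud(d,n):
    K,R,t=cam(n); v,u=np.mgrid[:d.shape[0],:d.shape[1]]
    P=np.stack([(u-K[0,2])/K[0,0]*d,(v-K[1,2])/K[1,1]*d,d],-1); return (P-t)@R
def w2p(w,n):
    K,R,t=cam(n); c=K@(R@np.asarray(w,float)+t); return c[:2]/c[2]
E
python3 - <<'E'
from h import *
for n in ("scene","top"):
    im,d=bot.capture(n); cv2.imwrite(f"pics/{n}0.png",im[:,:,::-1]); np.savez(f"{n}0.npz",im=im,d=d)
    K,R,t=cam(n); print(n,"campos",(-R.T@t).round(3))
    for l in "lens_mid iris_mid mirror_mid splitter_mid camera_mid collimator_mid plate_small_round_top plate_large_round_top plate_bar_top plate_square_top".split():
        for r in bot.spot_in(l,n)[:4]:
            w=c2w(r["at"],n); print(l,round(r["conf"],2),w.round(3),w2p(w,n).round())
E
```

```text
scene campos [0.854 0.435 0.877]
lens_mid 0.51 [ 0.462 -0.104  0.031] [230. 184.]
iris_mid 0.86 [0.654 0.125 0.009] [239. 286.]
mirror_mid 0.77 [0.411 0.342 0.01 ] [372. 274.]
mirror_mid 0.61 [0.665 0.524 0.081] [382. 413.]
mirror_mid 0.57 [0.304 0.404 0.011] [417. 260.]
splitter_mid 0.71 [ 0.64  -0.109  0.057] [178. 217.]
camera_mid 0.89 [0.555 0.001 0.066] [231. 219.]
camera_mid 0.34 [0.452 0.142 0.007] [299. 237.]
collimator_mid 0.8 [0.521 0.255 0.027] [317. 279.]
plate_small_round_top 0.89 [0.595 0.356 0.006] [330. 334.]
plate_small_round_top 0.24 [0.655 0.127 0.013] [239. 287.]
plate_bar_top 0.74 [ 0.423 -0.368  0.006] [183. 137.]
plate_square_top 0.64 [0.452 0.142 0.011] [299. 237.]
top campos [0.283 0.062 1.478]
lens_mid 0.58 [ 0.46  -0.107  0.065] [343. 217.]
iris_mid 0.85 [0.657 0.111 0.011] [263. 153.]
mirror_mid 0.92 [0.656 0.528 0.013] [119. 156.]
mirror_mid 0.81 [0.301 0.399 0.012] [162. 279.]
mirror_mid 0.55 [0.405 0.334 0.01 ] [185. 241.]
mirror_mid 0.2 [ 0.461 -0.109  0.066] [344. 216.]
splitter_mid 0.66 [ 0.63  -0.119  0.074] [345. 155.]
camera_mid 0.53 [ 0.547 -0.007  0.075] [306. 185.]
collimator_mid 0.7 [ 0.629 -0.116  0.074] [345. 155.]
collimator_mid 0.5 [0.517 0.249 0.056] [213. 199.]
collimator_mid 0.47 [ 0.545 -0.008  0.078] [306. 186.]
plate_small_round_top 0.55 [0.597 0.356 0.002] [179. 175.]
plate_large_round_top 0.97 [ 0.591 -0.342  0.008] [421. 172.]
plate_bar_top 0.74 [ 0.425 -0.372  0.005] [435. 230.]
plate_square_top 0.77 [0.447 0.132 0.005] [257. 225.]
```

View pics/scene0.png

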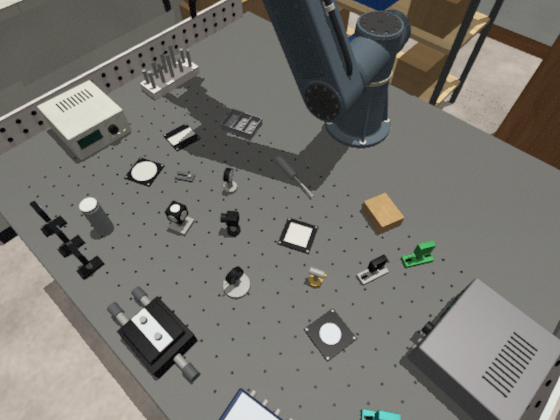

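View pics/top0.png

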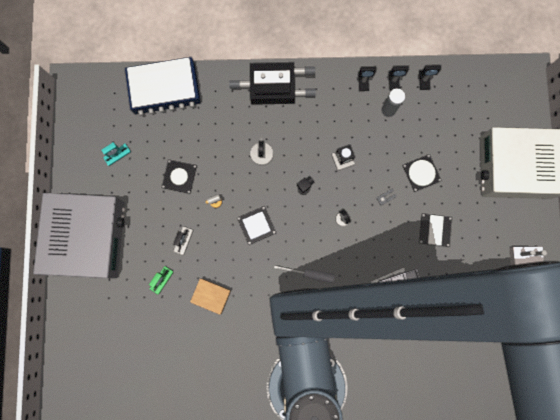

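The scene shows the lens at (230,184), iris (238,285), splitter (178,215), camera (231,220) and collimator (316,277). There are three mirror candidates: grey/black at (375,270), green at (417,255) and turquoise (382,413). The grey-footed one fits "steel foot, black head". I'll confirm it in a rectified crop, fitting footprints at the same time.

```bash
cat >> h.py <<'E'
def ortho(im,n,c,z,half=.07,res=.0005,yaw=0):
    # rows: +x up, cols: -y right
    N=int(2*half/res); K,R,t=cam(n)
    i=np.arange(N); X=c[0]+half-i*res; Y=c[1]+half-i*res
    W=np.stack(np.broadcast_arrays(X[:,None],Y[None,:],z),-1)
    q=(W@R.T+t)@K.T; q=(q[...,:2]/q[...,2:]).astype(np.float32)
    return cv2.remap(im,q[...,0],q[...,1],cv2.INTER_LINEAR)
def blob(o,c,thr=None,half=.07,res=.0005):
    g=o.min(-1).astype(np.uint8); 
    if thr is None: thr,_=cv2.threshold(g,0,255,cv2.THRESH_OTSU)
    m=(g>thr).astype(np.uint8); m=cv2.morphologyEx(m,cv2.MORPH_OPEN,np.ones((9,9)))
    k,L,s,ce=cv2.connectedComponentsWithStats(m); N=len(g)
    if k<2: return None
    j=1+max(range(k-1),key=lambda j:s[j+1,4]-30*np.hypot(*(ce[j+1]-N/2)))
    p=cv2.findContours((L==j).astype(np.uint8),0,1)[0]; p=np.vstack(p)
    r=cv2.minAreaRect(p); f=lambda u:np.round([c[0]+half-u[1]*res,c[1]+half-u[0]*res],4)
    b=cv2.boxPoints(r); e=max([b[1]-b[0],b[2]-b[1]],key=np.linalg.norm)
    yaw=np.degrees(np.arctan2(-e[0],-e[1]))%180
    cc,rad=cv2.minEnclosingCircle(p)
    return int(thr),"rect",f(r[0]),(np.array(r[1])*res*1e3).round(1),"yaw",yaw.round(1),"circ",f(cc),round(2e3*rad*res,1),"cen",f(ce[j])
OB=dict(lens=(.462,-.106),iris=(.655,.118),mirror=(.408,.338),split=(.635,-.114))
PL=dict(pround=(.597,.356),plarge=(.591,-.342),pbar=(.424,-.370),psq=(.450,.137))
E
python3 - <<'E'
from h import *
rows=[]
for D,n,z in ((OB,"scene",.012),(OB,"top",.012),(PL,"scene",.006),(PL,"top",.006)):
    f=np.load(n+"0.npz"); r=[]
    for k,c in D.items():
        o=ortho(f["im"],n,c,z); r.append(cv2.resize(o,(200,200)))
        print(k,n,*(blob(o,c) or ["none"]))
        if D is OB:
            P=cloud(f["d"],n)[f["d"]>0]; P=P[(np.hypot(*(P[:,:2]-c).T)<.045)]
            T=P[(P[:,2]>.072)&(P[:,2]<.095)]; print("   top",len(T),T.mean(0).round(4) if len(T) else "", np.round(np.ptp(T,axis=0),3) if len(T) else "")
    rows.append(np.hstack(r))
cv2.imwrite("pics/panel.png",np.vstack(rows[:3])[:,:,::-1])
E
```

```text
lens scene 86 rect [ 0.4623 -0.1058] [139.5 139.5] yaw 90.0 circ [ 0.4623 -0.1058] 197.3 cen [ 0.4638 -0.1032]
   top 63 [ 0.4619 -0.1084  0.0781] [0.032 0.024 0.01 ]
iris scene 86 rect [0.6553 0.1182] [139.5 139.5] yaw 90.0 circ [0.6553 0.1182] 197.3 cen [0.6561 0.1201]
   top 123 [0.6568 0.1176 0.0801] [0.039 0.017 0.014]
mirror scene 83 rect [0.4082 0.3383] [139.5 139.5] yaw 90.0 circ [0.4082 0.3383] 197.3 cen [0.4106 0.3383]
   top 135 [0.4094 0.3427 0.0803] [0.041 0.027 0.012]
split scene 88 rect [ 0.6353 -0.1138] [139.5 139.5] yaw 90.0 circ [ 0.6353 -0.1138] 197.3 cen [ 0.6373 -0.1056]
   top 249 [ 0.635  -0.1153  0.0805] [0.05  0.047 0.015]
lens top 93 rect [ 0.4623 -0.1057] [139.5 139.5] yaw 0.0 circ [ 0.4623 -0.1058] 197.3 cen [ 0.4624 -0.1048]
   top 80 [ 0.4605 -0.1127  0.0789] [0.036 0.027 0.014]
iris top 155 rect [0.6548 0.1168] [60.5 65.5] yaw 90.0 circ [0.6568 0.1165] 66.9 cen [0.6524 0.1162]
   top 71 [0.6543 0.1141 0.0816] [0.042 0.012 0.018]
mirror top 155 rect [0.4047 0.334 ] [13.  76.3] yaw 159.2 circ [0.4045 0.3335] 76.3 cen [0.4013 0.3339]
   top 96 [0.4083 0.33
[... 341 characters left out ...]
[73.  73.5] yaw 90.0 circ [ 0.5896 -0.3461] 74.7 cen [ 0.5893 -0.3459]
pbar scene 91 rect [ 0.4242 -0.3698] [139.5 139.5] yaw 90.0 circ [ 0.4247 -0.3698] 196.6 cen [ 0.4341 -0.3865]
psq scene 157 rect [0.4467 0.133 ] [60.9 61.1] yaw 112.6 circ [0.4467 0.133 ] 81.3 cen [0.4467 0.1329]
pround top 165 rect [0.5945 0.356 ] [48. 48.] yaw 90.0 circ [0.5946 0.3563] 49.3 cen [0.5946 0.3562]
plarge top 171 rect [ 0.591  -0.3448] [74.  73.5] yaw 0.0 circ [ 0.591  -0.3446] 75.1 cen [ 0.591  -0.3448]
pbar top 161 rect [ 0.4247 -0.3738] [37.9 84.2] yaw 172.2 circ [ 0.425  -0.3741] 88.5 cen [ 0.43  -0.378]
psq top 176 rect [0.4481 0.1341] [61.9 62.2] yaw 112.5 circ [0.4485 0.1343] 82.4 cen [0.448  0.1341]
```

View pics/panel.png

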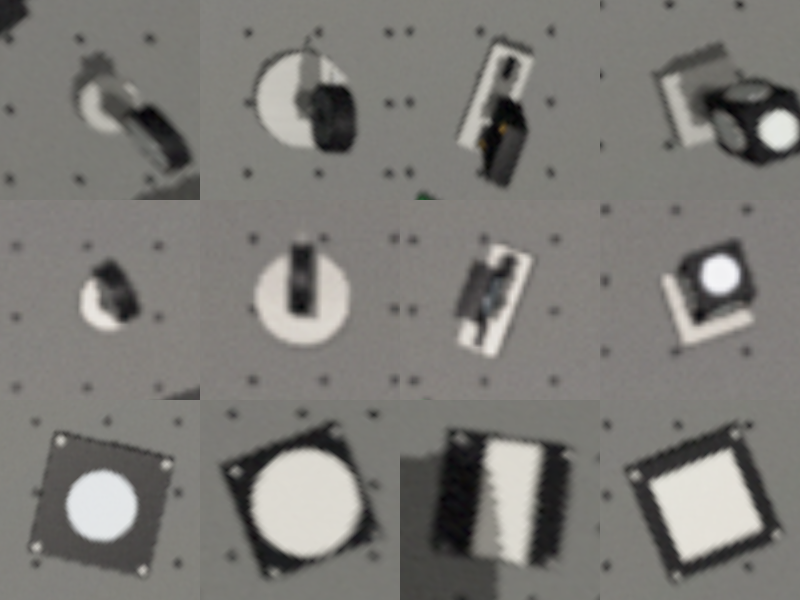

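The panel confirms the target mirror, third tile at (500,300): steel foot and black head. It also shows all four footprints. Next I'll work out head yaws and plan the first move.

```bash
cat >> h.py <<'E'
def plan(x,y,z=None,yang=None):
    """yang: world angle (deg, mod 180) wanted for tool y. prints roll rows, then shift in tool axes after roll"""
    s=bot.read_state(); R=np.array(s["tcp_rot"]); p=np.array(s["position"]); a=np.degrees(np.arctan2(R[1,1],R[0,1]))
    print("t",round(s["time_s"],2),"pos",p.round(4),"yang",a.round(1),"q6",round(s["joint_positions"][5],1),"open",round(s["opening"],3),"gf",round(s["grasp_force"],1),"zax",R[:,2].round(3))
    if yang is None: yang=a
    d=(yang-a+90)%180-90   # world yaw change
    for dd in (d,d-180*np.sign(d)):
        c=np.radians(a+dd); Y=np.array([np.cos(c),np.sin(c)]); X=np.array([Y[1],-Y[0]])*1.0
        # tool z down: x = y cross z
        X=np.cross([*Y,0],[0,0,-1])[:2]
        e=np.array([x,y])-p[:2]; dz=None if z is None else round((p[2]-z)*1e3,1)
        print(" roll",round(-np.radians(dd),3),"dq1~",round(np.degrees(np.arctan2(y,x)-np.arctan2(p[1],p[0])),0),"shift x,y",(e@X*1e3).round(1),(e@Y*1e3).round(1),"dz",dz)
E
python3 - <<'E'
from h import *
for k,c in OB.items():
    for n in("scene","top"):
        f=np.load(n+"0.npz"); P=cloud(f["d"],n)[f["d"]>0]; P=P[(np.hypot(*(P[:,:2]-c).T)<.04)]
        T=P[(P[:,2]>.077)&(P[:,2]<.095)][:,:2]; r=cv2.minAreaRect((T*1e3).astype(np.float32)); w,V=np.linalg.eigh(np.cov(T.T)); v=V[:,1]
        print(k,n,T.mean(0).round(4),r[0],np.round(r[1]),"pca",np.degrees(np.arctan2(v[1],v[0]))%180)
print(np.array(bot.read_state()["tcp_rot"]).round(3))
plan(.460,-.1105,.043,120)
E
```

```text
lens scene [ 0.461  -0.1092] (459.8323974609375, -110.4588394165039) [27. 16.] pca 37.26321095039145
lens top [ 0.46   -0.1131] (459.5106506347656, -113.3470687866211) [32. 16.] pca 34.42329972291441
iris scene [0.6558 0.1174] (655.5709838867188, 116.60955047607422) [16. 34.] pca 173.25743134575976
iris top [0.6553 0.1137] (654.699951171875, 113.81993103027344) [11. 38.] pca 2.3167008667602715
mirror scene [0.4085 0.3423] (407.7256164550781, 342.2397766113281) [17. 40.] pca 159.06564553014744
mirror top [0.4087 0.3402] (408.9212341308594, 340.45379638671875) [17. 39.] pca 159.21938069032097
split scene [ 0.6346 -0.1168] (634.3909912109375, -116.5604476928711) [41. 42.] pca 106.88862666076663
split top [ 0.6351 -0.1198] (635.1235961914062, -119.42744445800781) [40. 41.] pca 140.05545173769337
[[ 0.955  0.296 -0.   ]
 [ 0.296 -0.955  0.   ]
 [-0.    -0.    -1.   ]]
t 1.1 pos [ 0.1852 -0.5969  0.1888] yang -72.8 q6 -10.2 open 0.996 gf 0.0 zax [-0.  0. -1.]
 roll -0.223 dq1~ 59.0 shift x,y 481.2 -283.8 dz 145.8
 roll 2.919 dq1~ 59.0 shift x,y -481.2 283.8 dz 145.8
```

Request:
{"method": "move_arm", "body": {"increments": [{"xyz": [0, 0, 0], "roll": -0.1, "grip": 100}, {"xyz": [0, 0, 0], "roll": -0.1, "grip": 100}, {"xyz": [0, 0, 0], "roll": -0.111, "grip": 100}]}}

```text
time_s: 1.35
position: [0.1852, -0.5969, 0.1888]
tcp_rot: [[0.816, 0.579, 0.0], [0.579, -0.816, 0.0], [0.0, 0.0, -1.0]]
force: [-0.2, -0.6, -0.6]
opening: 0.998
grasp_force: 0.0
```

Request:
{"method": "move_arm", "body": {"increments": [{"xyz": [36, -17, 0], "roll": 0, "grip": 100}, {"xyz": [36, -17, 0], "roll": 0, "grip": 100}, {"xyz": [36, -17, 0], "roll": 0, "grip": 100}, {"xyz": [36, -17, 0], "roll": 0, "grip": 100}, {"xyz": [36, -17, 0], "roll": 0, "grip": 100}]}}

```text
time_s: 1.77
position: [0.2843, -0.4224, 0.1889]
tcp_rot: [[0.819, 0.574, 0.0], [0.574, -0.819, -0.0], [0.0, 0.0, -1.0]]
force: [-0.4, -0.2, -0.5]
opening: 1.002
grasp_force: 0.0
```

Request:
{"method": "move_arm", "body": {"increments": [{"xyz": [36, -17, 0], "roll": 0, "grip": 100}, {"xyz": [36, -17, 0], "roll": 0, "grip": 100}, {"xyz": [36, -17, 0], "roll": 0, "grip": 100}, {"xyz": [36, -17, 0], "roll": 0, "grip": 100}, {"xyz": [36, -17, 0], "roll": 0, "grip": 100}]}}

```text
time_s: 2.18
position: [0.383, -0.2494, 0.1892]
tcp_rot: [[0.819, 0.574, 0.001], [0.574, -0.819, -0.001], [0.0, 0.001, -1.0]]
force: [0.7, 0.5, 0.4]
opening: 0.998
grasp_force: 0.0
```

Request:
{"method": "move_arm", "body": {"increments": [{"xyz": [36, -17, 0], "roll": 0, "grip": 100}, {"xyz": [36, -17, 0], "roll": 0, "grip": 100}, {"xyz": [36, -17, 0], "roll": 0, "grip": 100}, {"xyz": [36, -19, 0], "roll": 0, "grip": 100}, {"xyz": [0, 0, 0], "roll": 0, "grip": 100}]}}

```text
time_s: 2.6
position: [0.4622, -0.1048, 0.1892]
tcp_rot: [[0.814, 0.58, 0.002], [0.58, -0.814, 0.003], [0.003, -0.001, -1.0]]
force: [0.0, -0.3, -0.4]
opening: 1.001
grasp_force: 0.0
```

```bash
python3 - <<'E'
from h import *
plan(.460,-.111,.043,125)
im,d=bot.capture("top"); c=PL["pbar"]
o=ortho(im,"top",c,.006); print(blob(o,c))
im,d=bot.capture("scene"); o=ortho(im,"scene",c,.006); print(blob(o,c))
E
```

```text
t 2.6 pos [ 0.4622 -0.1048  0.1892] yang -54.5 q6 28.0 open 1.001 gf 0.0 zax [ 0.002  0.003 -1.   ]
 roll 0.008 dq1~ -1.0 shift x,y -5.3 3.8 dz 146.2
 roll -3.133 dq1~ -1.0 shift x,y 5.3 -3.8 dz 146.2
(165, 'rect', array([ 0.4248, -0.3736]), array([37.5, 83.4]), 'yaw', np.float32(171.6), 'circ', array([ 0.425 , -0.3735]), 88.2, 'cen', array([ 0.4248, -0.3736]))
(91, 'rect', array([ 0.4243, -0.3698]), array([139.5, 139.5]), 'yaw', np.float32(90.0), 'circ', array([ 0.4242, -0.3698]), 197.3, 'cen', array([ 0.4288, -0.3702]))
```

```bash
python3 - <<'E'
from h import *
plan(.460,-.111,.043,125); print(bot.read_state()["joint_positions"])
E
```

```text
t 2.7 pos [ 0.4604 -0.1095  0.189 ] yang -54.7 q6 27.8 open 0.998 gf 0.0 zax [ 0.    -0.001 -1.   ]
 roll 0.006 dq1~ -0.0 shift x,y -1.2 1.0 dz 146.0
 roll -3.136 dq1~ -0.0 shift x,y 1.2 -1.0 dz 146.0
[-2.69241530e+01  1.85693345e+01  1.03242800e+02 -2.74659121e-02
  5.81632182e+01  2.77729576e+01]
```

Request:
{"method": "move_arm", "body": {"increments": [{"xyz": [0, 0, 36], "roll": 0, "grip": 100}, {"xyz": [0, 0, 36], "roll": 0, "grip": 100}, {"xyz": [0, 0, 36], "roll": 0, "grip": 100}, {"xyz": [0, 0, 20], "roll": 0, "grip": 100}, {"xyz": [0, 0, 18], "roll": 0, "grip": 100}]}}

```text
time_s: 3.12
position: [0.4585, -0.1124, 0.041]
tcp_rot: [[0.82, 0.572, -0.002], [0.572, -0.82, 0.001], [-0.001, -0.002, -1.0]]
force: [0.0, -0.9, -0.7]
opening: 1.001
grasp_force: 0.0
```

Request:
{"method": "move_arm", "body": {"increments": [{"xyz": [0, 0, 0], "roll": 0, "grip": 100}, {"xyz": [0, 0, 0], "roll": 0, "grip": 0}, {"xyz": [0, 0, 0], "roll": 0, "grip": 0}, {"xyz": [0, 0, 0], "roll": 0, "grip": 0}, {"xyz": [0, 0, 0], "roll": 0, "grip": 0}]}}

```text
time_s: 3.53
position: [0.4609, -0.1118, 0.0442]
tcp_rot: [[0.819, 0.574, 0.003], [0.574, -0.819, -0.001], [0.001, 0.003, -1.0]]
force: [-0.6, -0.7, -1.0]
opening: 0.783
grasp_force: 0.0
```

Request:
{"method": "move_arm", "body": {"increments": [{"xyz": [0, 0, 0], "roll": 0, "grip": 0}, {"xyz": [0, 0, 0], "roll": 0, "grip": 0}, {"xyz": [0, 0, 0], "roll": 0, "grip": 0}, {"xyz": [0, 0, 0], "roll": 0, "grip": 0}, {"xyz": [0, 0, 0], "roll": 0, "grip": 0}]}}

```text
time_s: 3.95
position: [0.46, -0.1109, 0.043]
tcp_rot: [[0.819, 0.574, 0.0], [0.574, -0.819, -0.0], [0.0, 0.0, -1.0]]
force: [-0.1, -0.7, 0.3]
opening: 0.401
grasp_force: 0.0
```

Request:
{"method": "move_arm", "body": {"increments": [{"xyz": [0, 0, 0], "roll": 0, "grip": 0}, {"xyz": [0, 0, 0], "roll": 0, "grip": 0}, {"xyz": [0, 0, 0], "roll": 0, "grip": 0}, {"xyz": [0, 0, 0], "roll": 0, "grip": 0}, {"xyz": [0, 0, 0], "roll": 0, "grip": 0}]}}

```text
time_s: 4.37
position: [0.4602, -0.111, 0.0429]
tcp_rot: [[0.819, 0.574, 0.0], [0.574, -0.819, -0.0], [0.0, 0.0, -1.0]]
force: [0.6, 0.5, 1.0]
opening: 0.178
grasp_force: 30.0
```

```bash
python3 - <<'E'
from h import *
plan(.594,.3556,.050); 
E
```

```text
t 4.37 pos [ 0.4602 -0.111   0.0429] yang -55.0 q6 27.8 open 0.178 gf 30.0 zax [ 0. -0. -1.]
 roll -0.0 dq1~ 44.0 shift x,y 377.5 -305.1 dz -7.1
 roll -0.0 dq1~ 44.0 shift x,y 377.5 -305.1 dz -7.1
```

Request:
{"method": "move_arm", "body": {"increments": [{"xyz": [0, 0, -10], "roll": 0, "grip": 0}, {"xyz": [0, 0, -30], "roll": 0, "grip": 0}, {"xyz": [0, 0, -40], "roll": 0, "grip": 0}, {"xyz": [0, 0, -25], "roll": 0, "grip": 0}, {"xyz": [0, 0, -10], "roll": 0, "grip": 0}]}}

```text
time_s: 4.78
position: [0.4615, -0.1117, 0.161]
tcp_rot: [[0.818, 0.575, 0.005], [0.575, -0.818, -0.003], [0.002, 0.005, -1.0]]
force: [0.1, 0.3, -3.3]
opening: 0.172
grasp_force: 30.0
```

Request:
{"method": "move_arm", "body": {"increments": [{"xyz": [16, -13, 0], "roll": 0, "grip": 0}, {"xyz": [32, -26, 0], "roll": 0, "grip": 0}, {"xyz": [32, -26, 0], "roll": 0, "grip": 0}, {"xyz": [32, -26, 0], "roll": 0, "grip": 0}, {"xyz": [32, -26, 0], "roll": 0, "grip": 0}]}}

```text
time_s: 5.2
position: [0.5097, 0.0692, 0.1573]
tcp_rot: [[0.819, 0.574, -0.002], [0.574, -0.819, -0.0], [-0.002, -0.001, -1.0]]
force: [1.2, -0.7, -2.3]
opening: 0.174
grasp_force: 30.0
```

Request:
{"method": "move_arm", "body": {"increments": [{"xyz": [32, -26, 0], "roll": 0, "grip": 0}, {"xyz": [32, -26, 0], "roll": 0, "grip": 0}, {"xyz": [32, -26, 0], "roll": 0, "grip": 0}, {"xyz": [32, -26, 0], "roll": 0, "grip": 0}, {"xyz": [32, -26, 0], "roll": 0, "grip": 0}]}}

```text
time_s: 5.62
position: [0.5657, 0.2676, 0.1567]
tcp_rot: [[0.818, 0.575, -0.003], [0.575, -0.818, -0.001], [-0.003, -0.001, -1.0]]
force: [0.4, -1.2, -3.1]
opening: 0.176
grasp_force: 30.0
```

Request:
{"method": "move_arm", "body": {"increments": [{"xyz": [32, -26, 0], "roll": 0, "grip": 0}, {"xyz": [20, -16, 0], "roll": 0, "grip": 0}, {"xyz": [14, -10, 0], "roll": 0, "grip": 0}, {"xyz": [7.5, -6, 0], "roll": 0, "grip": 0}, {"xyz": [0, 0, 0], "roll": 0, "grip": 0}]}}

```text
time_s: 6.03
position: [0.5931, 0.3572, 0.1564]
tcp_rot: [[0.817, 0.576, -0.002], [0.576, -0.817, -0.0], [-0.001, -0.001, -1.0]]
force: [0.1, -0.2, -2.2]
opening: 0.176
grasp_force: 30.0
```

```bash
python3 - <<'E'
from h import *
im,d=bot.capture("scene"); im2,d2=bot.capture("top")
plan(.594,.3556,.050)
p=w2p([.594,.356,.12],"scene").astype(int); a=im[max(0,p[1]-70):p[1]+70,p[0]-90:p[0]+90]
cv2.imwrite("pics/lensheld.png",cv2.resize(a,None,fx=3,fy=3)[:,:,::-1])
E
```

```text
t 6.13 pos [0.5927 0.3543 0.1568] yang -54.9 q6 76.6 open 0.171 gf 30.0 zax [-0.003 -0.002 -1.   ]
 roll -0.0 dq1~ 0.0 shift x,y 1.8 -0.3 dz 106.8
 roll -0.0 dq1~ 0.0 shift x,y 1.8 -0.3 dz 106.8
```

View pics/lensheld.png

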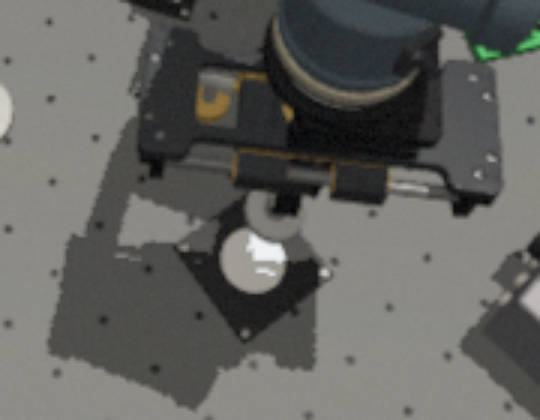

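The lens hangs upright in the gripper (foot at 275,215), just above its disc (255,260). I'll lower it and release.

Request:
{"method": "move_arm", "body": {"increments": [{"xyz": [0, 0, 36], "roll": 0, "grip": 0}, {"xyz": [0, 0, 36], "roll": 0, "grip": 0}, {"xyz": [0, 0, 20], "roll": 0, "grip": 0}, {"xyz": [0, 0, 10], "roll": 0, "grip": 0}, {"xyz": [0, 0, 3], "roll": 0, "grip": 0}]}}

```text
time_s: 6.55
position: [0.592, 0.3531, 0.0504]
tcp_rot: [[0.82, 0.573, -0.005], [0.573, -0.82, -0.002], [-0.006, -0.001, -1.0]]
force: [-0.4, -0.2, -3.3]
opening: 0.174
grasp_force: 30.0
```

Request:
{"method": "move_arm", "body": {"increments": [{"xyz": [0, 0, 2], "roll": 0, "grip": 0}, {"xyz": [0, 0, 0.5], "roll": 0, "grip": 0}, {"xyz": [0, 0, 0.5], "roll": 0, "grip": 0}, {"xyz": [0, 0, 0], "roll": 0, "grip": 0}, {"xyz": [0, 0, 0], "roll": 0, "grip": 0}]}}

```text
time_s: 6.97
position: [0.5946, 0.3559, 0.0513]
tcp_rot: [[0.819, 0.574, 0.002], [0.574, -0.819, 0.001], [0.002, 0.001, -1.0]]
force: [-0.4, 0.2, -2.3]
opening: 0.177
grasp_force: 30.0
```

```bash
python3 - <<'E'
from h import *
plan(.594,.3556,.050); print(bot.read_state()["force"])
E
```

```text
t 6.97 pos [0.5946 0.3559 0.0513] yang -54.9 q6 76.6 open 0.177 gf 30.0 zax [ 0.002  0.001 -1.   ]
 roll -0.0 dq1~ 0.0 shift x,y -0.7 -0.1 dz 1.3
 roll -0.0 dq1~ 0.0 shift x,y -0.7 -0.1 dz 1.3
[-0.44647554  0.19191227 -2.26726086]
```

Request:
{"method": "move_arm", "body": {"increments": [{"xyz": [0, 0, 1], "roll": 0, "grip": 0}, {"xyz": [0, 0, 0.7], "roll": 0, "grip": 0}, {"xyz": [0, 0, 0], "roll": 0, "grip": 0}, {"xyz": [0, 0, 0], "roll": 0, "grip": 0}, {"xyz": [0, 0, 0], "roll": 0, "grip": 50}]}}

```text
time_s: 7.38
position: [0.5944, 0.3558, 0.0488]
tcp_rot: [[0.819, 0.574, 0.001], [0.574, -0.819, 0.0], [0.001, 0.0, -1.0]]
force: [-0.7, 0.1, 0.3]
opening: 0.205
grasp_force: 0.0
```

Request:
{"method": "move_arm", "body": {"increments": [{"xyz": [0, 0, 0], "roll": 0, "grip": 50}, {"xyz": [0, 0, 0], "roll": 0, "grip": 50}, {"xyz": [0, 0, 0], "roll": 0, "grip": 50}, {"xyz": [0, 0, 0], "roll": 0, "grip": 50}, {"xyz": [0, 0, 0], "roll": 0, "grip": 50}]}}

```text
time_s: 7.8
position: [0.5937, 0.3555, 0.0481]
tcp_rot: [[0.819, 0.574, -0.0], [0.574, -0.819, -0.0], [-0.0, -0.0, -1.0]]
force: [-0.3, -0.2, 0.1]
opening: 0.48
grasp_force: 0.0
```

Request:
{"method": "move_arm", "body": {"increments": [{"xyz": [0, 0, -20], "roll": 0, "grip": 50}, {"xyz": [0, 0, -30], "roll": 0, "grip": 50}, {"xyz": [0, 0, -30], "roll": 0.1, "grip": 50}, {"xyz": [0, 0, -30], "roll": 0.1, "grip": 50}, {"xyz": [0, 0, -30], "roll": 0.1, "grip": 50}]}}

```text
time_s: 8.22
position: [0.5935, 0.3554, 0.1894]
tcp_rot: [[0.953, 0.302, -0.0], [0.302, -0.953, -0.0], [-0.001, 0.0, -1.0]]
force: [0.5, 0.6, -0.2]
opening: 0.501
grasp_force: 0.0
```

Request:
{"method": "move_arm", "body": {"increments": [{"xyz": [0, 0, 0], "roll": 0.12, "grip": 60}, {"xyz": [0, 0, 0], "roll": 0.12, "grip": 60}, {"xyz": [0, 0, 0], "roll": 0.106, "grip": 60}, {"xyz": [10, 33, 0], "roll": 0, "grip": 60}, {"xyz": [10, 34, 0], "roll": 0, "grip": 60}]}}

```text
time_s: 8.63
position: [0.6109, 0.2891, 0.1882]
tcp_rot: [[1.0, -0.03, 0.0], [-0.03, -1.0, 0.0], [0.0, -0.0, -1.0]]
force: [1.4, 0.0, -0.6]
opening: 0.596
grasp_force: 0.0
```

Request:
{"method": "move_arm", "body": {"increments": [{"xyz": [10, 34, 0], "roll": 0, "grip": 60}, {"xyz": [10, 34, 0], "roll": 0, "grip": 60}, {"xyz": [10, 34, 0], "roll": 0, "grip": 60}, {"xyz": [10, 34, 0], "roll": 0, "grip": 60}, {"xyz": [10, 34, 0], "roll": 0, "grip": 60}]}}

```text
time_s: 9.05
position: [0.6557, 0.1146, 0.1882]
tcp_rot: [[0.999, -0.034, -0.0], [-0.034, -0.999, 0.0], [-0.0, -0.0, -1.0]]
force: [1.0, 0.1, 0.0]
opening: 0.599
grasp_force: 0.0
```

```bash
python3 - <<'E'
from h import *
for n in ("scene","top"):
    im,d=bot.capture(n); cv2.imwrite(f"pics/{n}1.png",im[:,:,::-1]); np.savez(n+"1.npz",im=im,d=d)
    P=cloud(d,n)[d>0]
    for c in ((.594,.356),):
        Q=P[(np.hypot(*(P[:,:2]-c).T)<.04)&(P[:,2]>.083)&(P[:,2]<.1)]; print(n,len(Q),Q.mean(0).round(4))
    print(blob(ortho(im,n,(.594,.356),.018),(.594,.356),150))
plan(.656,.1165,.043,88)
E
```

```text
scene 91 [0.5945 0.3567 0.0861]
(150, 'rect', array([0.5952, 0.3715]), array([40.5, 18. ]), 'yaw', np.float32(0.0), 'circ', array([0.5952, 0.3677]), 41.4, 'cen', array([0.5957, 0.3715]))
top 50 [0.5946 0.3539 0.0871]
(150, 'rect', array([0.5815, 0.3547]), array([49. , 27.7]), 'yaw', np.float32(84.6), 'circ', array([0.5912, 0.3538]), 49.1, 'cen', array([0.5806, 0.355 ]))
t 9.15 pos [0.6575 0.1103 0.1882] yang -92.3 q6 92.4 open 0.602 gf 0.0 zax [ 0.001 -0.002 -1.   ]
 roll -0.006 dq1~ 1.0 shift x,y -1.7 -6.2 dz 145.2
 roll 3.136 dq1~ 1.0 shift x,y 1.7 6.2 dz 145.2
```

View pics/scene1.png

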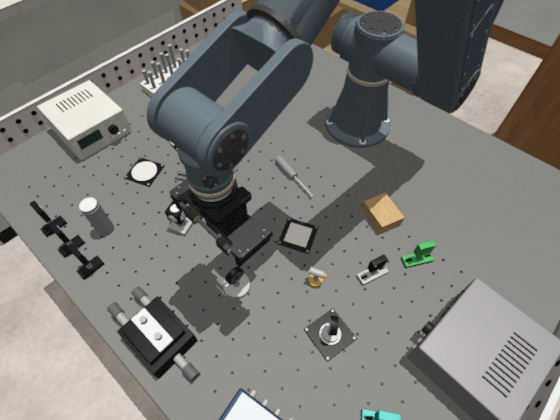

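The lens now stands upright on the small disc plate (331,333). Next is the iris.

Request:
{"method": "move_arm", "body": {"increments": [{"xyz": [0, 0, 30], "roll": 0, "grip": 60}, {"xyz": [0, 0, 30], "roll": 0, "grip": 60}, {"xyz": [0, 0, 0], "roll": 0, "grip": 60}, {"xyz": [0, 0, 0], "roll": 0, "grip": 60}, {"xyz": [0, 0, 0], "roll": 0, "grip": 60}]}}

```text
time_s: 9.57
position: [0.6564, 0.1169, 0.1293]
tcp_rot: [[0.999, -0.033, 0.002], [-0.033, -0.999, 0.0], [0.002, -0.0, -1.0]]
force: [0.8, -0.1, 1.1]
opening: 0.602
grasp_force: 0.0
```

```bash
python3 - <<'E'
from h import *
plan(.656,.1165,.045,88)
E
```

```text
t 9.57 pos [0.6564 0.1169 0.1293] yang -91.9 q6 92.4 open 0.602 gf 0.0 zax [ 0.002  0.    -1.   ]
 roll 0.001 dq1~ -0.0 shift x,y -0.4 0.5 dz 84.3
 roll -3.14 dq1~ -0.0 shift x,y 0.4 -0.5 dz 84.3
```

Request:
{"method": "move_arm", "body": {"increments": [{"xyz": [0, 0, 30], "roll": 0, "grip": 60}, {"xyz": [0, 0, 30], "roll": 0, "grip": 60}, {"xyz": [0, 0, 17], "roll": 0, "grip": 60}, {"xyz": [0, 0, 7], "roll": 0, "grip": 60}, {"xyz": [0, 0, 0], "roll": 0, "grip": 60}]}}

```text
time_s: 9.98
position: [0.6556, 0.1167, 0.044]
tcp_rot: [[0.999, -0.034, -0.001], [-0.034, -0.999, 0.0], [-0.001, -0.0, -1.0]]
force: [0.2, 0.1, -0.2]
opening: 0.6
grasp_force: 0.0
```

Request:
{"method": "move_arm", "body": {"increments": [{"xyz": [0, 0, 0], "roll": 0, "grip": 0}, {"xyz": [0, 0, 0], "roll": 0, "grip": 0}, {"xyz": [0, 0, 0], "roll": 0, "grip": 0}, {"xyz": [0, 0, 0], "roll": 0, "grip": 0}, {"xyz": [0, 0, 0], "roll": 0, "grip": 0}]}}

```text
time_s: 10.4
position: [0.6563, 0.1163, 0.0453]
tcp_rot: [[0.999, -0.034, 0.002], [-0.034, -0.999, 0.0], [0.002, -0.0, -1.0]]
force: [-0.3, -0.2, 0.6]
opening: 0.304
grasp_force: 0.0
```

Request:
{"method": "move_arm", "body": {"increments": [{"xyz": [0, 0, 0], "roll": 0, "grip": 0}, {"xyz": [0, 0, 0], "roll": 0, "grip": 0}, {"xyz": [0, 0, 0], "roll": 0, "grip": 0}, {"xyz": [0, 0, 0], "roll": 0, "grip": 0}, {"xyz": [0, 0, 0], "roll": 0, "grip": 0}]}}

```text
time_s: 10.82
position: [0.6561, 0.1157, 0.0445]
tcp_rot: [[0.999, -0.034, 0.001], [-0.034, -0.999, -0.001], [0.001, 0.001, -1.0]]
force: [0.2, -2.4, 1.2]
opening: 0.151
grasp_force: 30.0
```

```bash
python3 - <<'E'
from h import *
plan(.590,-.3452,.051)
E
```

```text
t 10.82 pos [0.6561 0.1157 0.0445] yang -92.0 q6 92.4 open 0.151 gf 30.0 zax [ 0.001 -0.001 -1.   ]
 roll -0.0 dq1~ -40.0 shift x,y -50.3 462.9 dz -6.5
 roll -0.0 dq1~ -40.0 shift x,y -50.3 462.9 dz -6.5
```

Request:
{"method": "move_arm", "body": {"increments": [{"xyz": [0, 0, -10], "roll": 0, "grip": 0}, {"xyz": [0, 0, -30], "roll": 0, "grip": 0}, {"xyz": [0, 0, -40], "roll": 0, "grip": 0}, {"xyz": [0, 0, -25], "roll": 0, "grip": 0}, {"xyz": [0, 0, -10], "roll": 0, "grip": 0}]}}

```text
time_s: 11.23
position: [0.6576, 0.117, 0.1634]
tcp_rot: [[0.999, -0.034, 0.006], [-0.034, -0.999, 0.001], [0.006, -0.001, -1.0]]
force: [2.6, 0.3, -4.5]
opening: 0.155
grasp_force: 29.9
```

Request:
{"method": "move_arm", "body": {"increments": [{"xyz": [0, 16, 0], "roll": 0, "grip": 0}, {"xyz": [-4, 36, 0], "roll": 0, "grip": 0}, {"xyz": [-4, 36, 0], "roll": 0, "grip": 0}, {"xyz": [-4, 36, 0], "roll": 0, "grip": 0}, {"xyz": [-4, 36, 0], "roll": 0, "grip": 0}]}}

```text
time_s: 11.65
position: [0.6313, -0.0439, 0.1565]
tcp_rot: [[0.999, -0.033, -0.006], [-0.033, -0.999, 0.002], [-0.006, -0.001, -1.0]]
force: [0.2, 0.4, -5.5]
opening: 0.154
grasp_force: 30.0
```

Request:
{"method": "move_arm", "body": {"increments": [{"xyz": [-4, 36, 0], "roll": 0, "grip": 0}, {"xyz": [-4, 36, 0], "roll": 0, "grip": 0}, {"xyz": [-4, 36, 0], "roll": 0, "grip": 0}, {"xyz": [-4, 36, 0], "roll": 0, "grip": 0}, {"xyz": [-4, 36, 0], "roll": 0, "grip": 0}]}}

```text
time_s: 12.07
position: [0.6053, -0.223, 0.1564]
tcp_rot: [[0.999, -0.034, -0.005], [-0.034, -0.999, 0.003], [-0.005, -0.003, -1.0]]
force: [1.1, -0.0, -5.3]
opening: 0.154
grasp_force: 30.0
```

Request:
{"method": "move_arm", "body": {"increments": [{"xyz": [-4, 36, 0], "roll": 0, "grip": 0}, {"xyz": [-4, 36, 0], "roll": 0, "grip": 0}, {"xyz": [-4, 30, 0], "roll": 0, "grip": 0}, {"xyz": [-2, 15, 0], "roll": 0, "grip": 0}, {"xyz": [0, 6.5, 0], "roll": 0, "grip": 0}]}}

```text
time_s: 12.48
position: [0.5873, -0.3477, 0.1565]
tcp_rot: [[0.999, -0.038, -0.004], [-0.038, -0.999, 0.002], [-0.004, -0.002, -1.0]]
force: [-0.7, 0.6, -4.2]
opening: 0.157
grasp_force: 30.0
```

Request:
{"method": "move_arm", "body": {"increments": [{"xyz": [0, 0, 15], "roll": 0, "grip": 0}, {"xyz": [0, 0, 30], "roll": 0, "grip": 0}, {"xyz": [0, 0, 30], "roll": 0, "grip": 0}, {"xyz": [0, 0, 10], "roll": 0, "grip": 0}, {"xyz": [0, 0, 0], "roll": 0, "grip": 0}]}}

```text
time_s: 12.9
position: [0.5866, -0.3409, 0.0692]
tcp_rot: [[0.999, -0.033, -0.009], [-0.033, -0.999, 0.008], [-0.009, -0.008, -1.0]]
force: [-0.7, 0.9, -3.8]
opening: 0.153
grasp_force: 30.0
```

```bash
python3 - <<'E'
from h import *
plan(.590,-.3452,.051)
E
```

```text
t 12.9 pos [ 0.5866 -0.3409  0.0692] yang -91.9 q6 52.3 open 0.153 gf 30.0 zax [-0.009  0.008 -1.   ]
 roll -0.0 dq1~ -0.0 shift x,y 3.6 4.2 dz 18.2
 roll -0.0 dq1~ -0.0 shift x,y 3.6 4.2 dz 18.2
```

Request:
{"method": "move_arm", "body": {"increments": [{"xyz": [0, 0, 0], "roll": 0, "grip": 0}, {"xyz": [0, 0, 10], "roll": 0, "grip": 0}, {"xyz": [0, 0, 8], "roll": 0, "grip": 0}, {"xyz": [0, 0, 3], "roll": 0, "grip": 0}, {"xyz": [0, 0, 1], "roll": 0, "grip": 0}]}}

```text
time_s: 13.32
position: [0.5895, -0.3449, 0.0518]
tcp_rot: [[0.999, -0.034, -0.001], [-0.034, -0.999, 0.001], [-0.001, -0.001, -1.0]]
force: [0.7, -0.3, -4.4]
opening: 0.154
grasp_force: 30.0
```

Request:
{"method": "move_arm", "body": {"increments": [{"xyz": [0, 0, 0], "roll": 0, "grip": 0}, {"xyz": [0, 0, 0], "roll": 0, "grip": 0}, {"xyz": [0, 0, 0.5], "roll": 0, "grip": 0}, {"xyz": [0, 0, 0.5], "roll": 0, "grip": 0}, {"xyz": [0, 0, 0], "roll": 0, "grip": 0}]}}

```text
time_s: 13.73
position: [0.5899, -0.3454, 0.0513]
tcp_rot: [[0.999, -0.034, 0.0], [-0.034, -0.999, -0.0], [0.0, 0.0, -1.0]]
force: [-0.6, 0.3, -5.8]
opening: 0.156
grasp_force: 30.0
```

```bash
python3 - <<'E'
from h import *
plan(.590,-.3452,.0505); print(bot.read_state()["force"])
E
```

```text
t 13.73 pos [ 0.5899 -0.3454  0.0513] yang -92.0 q6 52.3 open 0.156 gf 30.0 zax [ 0. -0. -1.]
 roll -0.0 dq1~ 0.0 shift x,y 0.1 -0.2 dz 0.8
 roll -0.0 dq1~ 0.0 shift x,y 0.1 -0.2 dz 0.8
[-0.59895586  0.31437405 -5.7759669 ]
```

Request:
{"method": "move_arm", "body": {"increments": [{"xyz": [0, 0, 0.8], "roll": 0, "grip": 0}, {"xyz": [0, 0, 0.2], "roll": 0, "grip": 0}, {"xyz": [0, 0, 0], "roll": 0, "grip": 0}, {"xyz": [0, 0, 0], "roll": 0, "grip": 50}, {"xyz": [0, 0, 0], "roll": 0, "grip": 50}]}}

```text
time_s: 14.15
position: [0.5905, -0.3459, 0.0511]
tcp_rot: [[0.999, -0.034, 0.002], [-0.034, -0.999, -0.001], [0.002, 0.001, -1.0]]
force: [0.2, -0.1, 0.3]
opening: 0.237
grasp_force: 0.0
```

Request:
{"method": "move_arm", "body": {"increments": [{"xyz": [0, 0, 0], "roll": 0, "grip": 50}, {"xyz": [0, 0, 0], "roll": 0, "grip": 50}, {"xyz": [0, 0, 0], "roll": 0, "grip": 50}, {"xyz": [0, 0, 0], "roll": 0, "grip": 50}, {"xyz": [0, 0, -20], "roll": 0, "grip": 50}]}}

```text
time_s: 14.57
position: [0.5871, -0.3432, 0.0665]
tcp_rot: [[0.999, -0.034, -0.007], [-0.034, -0.999, 0.005], [-0.007, -0.005, -1.0]]
force: [-1.7, 0.1, -0.1]
opening: 0.484
grasp_force: 0.0
```

Request:
{"method": "move_arm", "body": {"increments": [{"xyz": [0, 0, -30], "roll": 0, "grip": 50}, {"xyz": [0, 0, -30], "roll": -0.1, "grip": 100}, {"xyz": [0, 0, -30], "roll": -0.1, "grip": 100}, {"xyz": [0, 0, -30], "roll": -0.1, "grip": 100}, {"xyz": [0, 0, 0], "roll": -0.114, "grip": 100}]}}

```text
time_s: 14.98
position: [0.5936, -0.3481, 0.1981]
tcp_rot: [[0.927, 0.376, 0.011], [0.376, -0.927, -0.009], [0.007, 0.012, -1.0]]
force: [1.5, -0.8, 0.6]
opening: 0.723
grasp_force: 0.0
```

Request:
{"method": "move_arm", "body": {"increments": [{"xyz": [21, -32, 0], "roll": 0, "grip": 100}, {"xyz": [21, -32, 0], "roll": 0, "grip": 100}, {"xyz": [21, -32, 0], "roll": 0, "grip": 100}, {"xyz": [21, -32, 0], "roll": 0, "grip": 100}, {"xyz": [21, -32, 0], "roll": 0, "grip": 100}]}}

```text
time_s: 15.4
position: [0.628, -0.1562, 0.1903]
tcp_rot: [[0.929, 0.37, 0.0], [0.37, -0.929, -0.0], [0.0, 0.0, -1.0]]
force: [0.5, -0.1, -0.4]
opening: 0.985
grasp_force: 0.0
```

Request:
{"method": "move_arm", "body": {"increments": [{"xyz": [22, -34, 0], "roll": 0, "grip": 100}, {"xyz": [0, 0, 20], "roll": 0, "grip": 100}, {"xyz": [0, 0, 30], "roll": 0, "grip": 100}, {"xyz": [0, 0, 10], "roll": 0, "grip": 100}, {"xyz": [0, 0, 0], "roll": 0, "grip": 100}]}}

```text
time_s: 15.82
position: [0.6332, -0.1169, 0.1269]
tcp_rot: [[0.929, 0.371, -0.007], [0.371, -0.929, 0.003], [-0.006, -0.005, -1.0]]
force: [-0.1, 0.2, 1.0]
opening: 1.0
grasp_force: 0.0
```

```bash
python3 - <<'E'
from h import *
for n in ("scene","top"):
    im,d=bot.capture(n); cv2.imwrite(f"pics/{n}2.png",im[:,:,::-1]); np.savez(n+"2.npz",im=im,d=d)
    P=cloud(d,n)[d>0]; c=(.59,-.345)
    Q=P[(np.hypot(*(P[:,:2]-c).T)<.04)&(P[:,2]>.083)&(P[:,2]<.1)]; print(n,len(Q),Q.mean(0).round(4) if len(Q) else 0)
plan(.636,-.118,.044,111.7)
E
```

```text
scene 0 0
top 68 [ 0.5921 -0.3442  0.0881]
t 15.92 pos [ 0.636  -0.1186  0.1303] yang -68.3 q6 47.8 open 0.996 gf 0.0 zax [-0.  0. -1.]
 roll 0.0 dq1~ 0.0 shift x,y 0.2 -0.5 dz 86.3
 roll -3.141 dq1~ 0.0 shift x,y -0.2 0.5 dz 86.3
```

View pics/scene2.png

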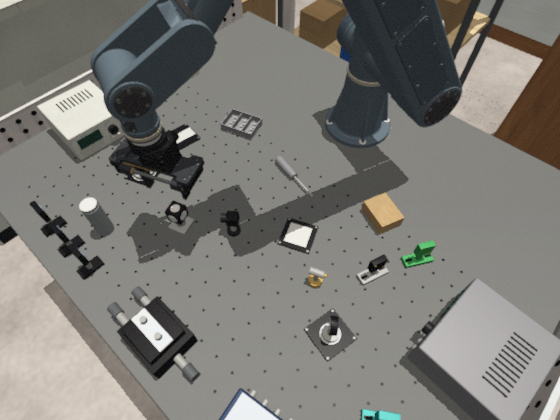

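```bash
python3 - <<'E'
from h import *
print(w2p([.636,-.118,.13],"scene"),w2p([.636,-.118,.2],"scene"),w2p([.636,-.118,.08],"scene"))
d=np.load("scene2.npz")["d"]; P=cloud(d,"scene"); print(P[165,150].round(3),P[180,180].round(3),P[212,177].round(3))
E
```

```text
[169.97515569 197.76666624] [162.66741523 179.7618108 ] [174.65281709 209.29151689]
[ 0.656 -0.102  0.281] [ 0.637 -0.031  0.274] [ 0.638 -0.106  0.082]
```

Request:
{"method": "move_arm", "body": {"increments": [{"xyz": [0, 0, 30], "roll": 0, "grip": 100}, {"xyz": [0, 0, 30], "roll": 0, "grip": 100}, {"xyz": [0, 0, 18], "roll": 0, "grip": 100}, {"xyz": [0, 0, 8], "roll": 0, "grip": 100}, {"xyz": [0, 0, 0], "roll": 0, "grip": 100}]}}

```text
time_s: 16.33
position: [0.6354, -0.1186, 0.0435]
tcp_rot: [[0.929, 0.37, -0.002], [0.37, -0.929, 0.001], [-0.001, -0.001, -1.0]]
force: [-0.1, 0.5, -0.2]
opening: 0.997
grasp_force: 0.0
```

Request:
{"method": "move_arm", "body": {"increments": [{"xyz": [0, 0, 0], "roll": 0, "grip": 0}, {"xyz": [0, 0, 0], "roll": 0, "grip": 0}, {"xyz": [0, 0, 0], "roll": 0, "grip": 0}, {"xyz": [0, 0, 0], "roll": 0, "grip": 0}, {"xyz": [0, 0, 0], "roll": 0, "grip": 0}]}}

```text
time_s: 16.75
position: [0.6365, -0.1182, 0.0453]
tcp_rot: [[0.929, 0.371, 0.002], [0.371, -0.929, -0.001], [0.001, 0.001, -1.0]]
force: [-0.4, 0.7, 1.1]
opening: 0.708
grasp_force: 0.0
```

Request:
{"method": "move_arm", "body": {"increments": [{"xyz": [0, 0, 0], "roll": 0, "grip": 0}, {"xyz": [0, 0, 0], "roll": 0, "grip": 0}, {"xyz": [0, 0, 0], "roll": 0, "grip": 0}, {"xyz": [0, 0, 0], "roll": 0, "grip": 0}, {"xyz": [0, 0, 0], "roll": 0, "grip": 0}]}}

```text
time_s: 17.17
position: [0.6364, -0.1185, 0.0444]
tcp_rot: [[0.929, 0.371, 0.001], [0.371, -0.929, -0.001], [0.001, 0.001, -1.0]]
force: [0.2, -2.0, 1.0]
opening: 0.451
grasp_force: 29.6
```

```bash
python3 - <<'E'
from h import *
plan(.4475,.1336,.051,112.5)
E
```

```text
t 17.17 pos [ 0.6364 -0.1185  0.0444] yang -68.2 q6 47.8 open 0.451 gf 29.6 zax [ 0.001 -0.001 -1.   ]
 roll -0.013 dq1~ 27.0 shift x,y -78.0 -305.2 dz -6.6
 roll 3.129 dq1~ 27.0 shift x,y 78.0 305.2 dz -6.6
```

Request:
{"method": "move_arm", "body": {"increments": [{"xyz": [0, 0, -10], "roll": 0, "grip": 0}, {"xyz": [0, 0, -30], "roll": 0, "grip": 0}, {"xyz": [0, 0, -40], "roll": 0, "grip": 0}, {"xyz": [0, 0, -25], "roll": 0, "grip": 0}, {"xyz": [0, 0, -10], "roll": -0.013, "grip": 0}]}}

```text
time_s: 17.58
position: [0.6378, -0.1184, 0.1635]
tcp_rot: [[0.924, 0.383, 0.006], [0.383, -0.924, -0.002], [0.005, 0.004, -1.0]]
force: [0.2, 0.5, -4.2]
opening: 0.448
grasp_force: 29.7
```

Request:
{"method": "move_arm", "body": {"increments": [{"xyz": [-4, -16, 0], "roll": 0, "grip": 0}, {"xyz": [-9, -36, 0], "roll": 0, "grip": 0}, {"xyz": [-9, -36, 0], "roll": 0, "grip": 0}, {"xyz": [-9, -36, 0], "roll": 0, "grip": 0}, {"xyz": [-9, -36, 0], "roll": 0, "grip": 0}]}}

```text
time_s: 18.0
position: [0.5344, 0.016, 0.1577]
tcp_rot: [[0.924, 0.382, -0.005], [0.382, -0.924, 0.001], [-0.004, -0.003, -1.0]]
force: [0.2, 0.0, -4.1]
opening: 0.449
grasp_force: 29.7
```

Request:
{"method": "move_arm", "body": {"increments": [{"xyz": [-9, -36, 0], "roll": 0, "grip": 0}, {"xyz": [-9, -36, 0], "roll": 0, "grip": 0}, {"xyz": [-9, -36, 0], "roll": 0, "grip": 0}, {"xyz": [-6, -22, 0], "roll": 0, "grip": 0}, {"xyz": [-3, -10, 0], "roll": 0, "grip": 0}]}}

```text
time_s: 18.42
position: [0.4453, 0.1325, 0.1579]
tcp_rot: [[0.923, 0.386, -0.007], [0.386, -0.923, 0.001], [-0.007, -0.004, -1.0]]
force: [-0.2, -0.1, -4.3]
opening: 0.454
grasp_force: 29.7
```

Request:
{"method": "move_arm", "body": {"increments": [{"xyz": [-2, -5, 0], "roll": 0, "grip": 0}, {"xyz": [0, 0, 15], "roll": 0, "grip": 0}, {"xyz": [0, 0, 30], "roll": 0, "grip": 0}, {"xyz": [0, 0, 30], "roll": 0, "grip": 0}, {"xyz": [0, 0, 10], "roll": 0, "grip": 0}]}}

```text
time_s: 18.83
position: [0.4459, 0.1329, 0.071]
tcp_rot: [[0.924, 0.382, -0.005], [0.382, -0.924, -0.001], [-0.005, -0.001, -1.0]]
force: [-0.8, -1.2, -4.8]
opening: 0.45
grasp_force: 29.7
```

Request:
{"method": "move_arm", "body": {"increments": [{"xyz": [0, 0, 0], "roll": 0, "grip": 0}, {"xyz": [0, 0, 0], "roll": 0, "grip": 0}, {"xyz": [0, 0, 10], "roll": 0, "grip": 0}, {"xyz": [0, 0, 5], "roll": 0, "grip": 0}, {"xyz": [0, 0, 0], "roll": 0, "grip": 0}]}}

```text
time_s: 19.25
position: [0.4477, 0.1336, 0.0593]
tcp_rot: [[0.924, 0.382, 0.001], [0.382, -0.924, -0.0], [0.0, 0.0, -1.0]]
force: [-0.1, -0.2, -4.6]
opening: 0.451
grasp_force: 29.7
```

```bash
python3 - <<'E'
from h import *
plan(.4475,.1336,.0505,112.5)
E
```

```text
t 19.25 pos [0.4477 0.1336 0.0593] yang -67.5 q6 70.4 open 0.451 gf 29.7 zax [ 0.001 -0.    -1.   ]
 roll -0.0 dq1~ 0.0 shift x,y -0.1 -0.1 dz 8.8
 roll 3.141 dq1~ 0.0 shift x,y 0.1 0.1 dz 8.8
```

Request:
{"method": "move_arm", "body": {"increments": [{"xyz": [0, 0, 6], "roll": 0, "grip": 0}, {"xyz": [0, 0, 2], "roll": 0, "grip": 0}, {"xyz": [0, 0, 1], "roll": 0, "grip": 0}, {"xyz": [0, 0, 0], "roll": 0, "grip": 0}, {"xyz": [0, 0, 0], "roll": 0, "grip": 0}]}}

```text
time_s: 19.67
position: [0.4473, 0.1339, 0.0504]
tcp_rot: [[0.924, 0.383, 0.001], [0.383, -0.924, -0.0], [0.001, 0.0, -1.0]]
force: [0.3, 0.2, -3.6]
opening: 0.453
grasp_force: 29.7
```

Request:
{"method": "move_arm", "body": {"increments": [{"xyz": [0, 0, 0], "roll": 0, "grip": 80}, {"xyz": [0, 0, 0], "roll": 0, "grip": 80}, {"xyz": [0, 0, 0], "roll": 0, "grip": 80}, {"xyz": [0, 0, 0], "roll": 0, "grip": 80}, {"xyz": [0, 0, 0], "roll": 0, "grip": 80}]}}

```text
time_s: 20.08
position: [0.4473, 0.134, 0.0504]
tcp_rot: [[0.924, 0.383, 0.001], [0.383, -0.924, 0.0], [0.001, 0.0, -1.0]]
force: [-0.4, 0.6, 0.5]
opening: 0.738
grasp_force: 0.0
```

Request:
{"method": "move_arm", "body": {"increments": [{"xyz": [0, 0, -20], "roll": 0, "grip": 80}, {"xyz": [0, 0, -30], "roll": 0, "grip": 80}, {"xyz": [0, 0, -30], "roll": -0.1, "grip": 100}, {"xyz": [0, 0, -30], "roll": -0.1, "grip": 100}, {"xyz": [0, 0, -30], "roll": -0.1, "grip": 100}]}}

```text
time_s: 20.5
position: [0.4466, 0.1339, 0.1916]
tcp_rot: [[0.766, 0.642, -0.0], [0.642, -0.766, 0.0], [-0.0, -0.0, -1.0]]
force: [0.2, 0.5, 0.9]
opening: 0.94
grasp_force: 0.0
```

Request:
{"method": "move_arm", "body": {"increments": [{"xyz": [0, 0, 0], "roll": -0.1, "grip": 100}, {"xyz": [0, 0, 0], "roll": -0.1, "grip": 100}, {"xyz": [0, 0, 0], "roll": -0.1, "grip": 100}, {"xyz": [0, 0, 0], "roll": -0.1, "grip": 100}, {"xyz": [0, 0, 0], "roll": -0.115, "grip": 100}]}}

```text
time_s: 20.92
position: [0.4468, 0.1339, 0.1904]
tcp_rot: [[0.35, 0.937, 0.0], [0.937, -0.35, 0.0], [0.0, 0.0, -1.0]]
force: [-0.3, -0.0, 0.6]
opening: 0.998
grasp_force: 0.0
```

Request:
{"method": "move_arm", "body": {"increments": [{"xyz": [30, -18, 0], "roll": 0, "grip": 100}, {"xyz": [30, -18, 0], "roll": 0, "grip": 100}, {"xyz": [30, -18, 0], "roll": 0, "grip": 100}, {"xyz": [30, -18, 0], "roll": 0, "grip": 100}, {"xyz": [30, -18, 0], "roll": 0, "grip": 100}]}}

```text
time_s: 21.33
position: [0.4155, 0.3075, 0.1902]
tcp_rot: [[0.355, 0.935, -0.0], [0.935, -0.355, -0.0], [-0.0, -0.0, -1.0]]
force: [0.7, -0.6, -0.5]
opening: 1.002
grasp_force: 0.0
```

Request:
{"method": "move_arm", "body": {"increments": [{"xyz": [30, -19.5, 0], "roll": 0, "grip": 100}, {"xyz": [0, 0, 20], "roll": 0, "grip": 100}, {"xyz": [0, 0, 30], "roll": 0, "grip": 100}, {"xyz": [0, 0, 10], "roll": 0, "grip": 100}, {"xyz": [0, 0, 0], "roll": 0, "grip": 100}]}}

```text
time_s: 21.75
position: [0.406, 0.3398, 0.1276]
tcp_rot: [[0.355, 0.935, -0.006], [0.935, -0.355, -0.003], [-0.005, -0.005, -1.0]]
force: [-0.7, -1.7, -1.0]
opening: 0.999
grasp_force: 0.0
```

```bash
python3 - <<'E'
from h import *
for n in ("scene","top"):
    im,d=bot.capture(n); cv2.imwrite(f"pics/{n}3.png",im[:,:,::-1]); np.savez(n+"3.npz",im=im,d=d)
    P=cloud(d,n)[d>0]; 
    for c in ((.4475,.1336),(.59,-.345)):
        Q=P[(np.hypot(*(P[:,:2]-c).T)<.04)&(P[:,2]>.083)&(P[:,2]<.1)]
        if len(Q): print(n,len(Q),Q.mean(0).round(4),cv2.minAreaRect((Q[:,:2]*1e3).astype(np.float32)))
plan(.409,.341,.044,159.2)
E
```

```text
scene 229 [0.4467 0.1352 0.0874] ((445.73822021484375, 134.56005859375), (41.24372863769531, 39.75720977783203), 19.72913360595703)
scene 59 [ 0.5905 -0.3409  0.0874] ((589.7685546875, -341.0707092285156), (17.489646911621094, 32.62443923950195), 85.3600845336914)
top 214 [0.447  0.1326 0.0883] ((447.1706848144531, 132.77293395996094), (40.912803649902344, 39.791038513183594), 19.046892166137695)
top 67 [ 0.59   -0.3439  0.0887] ((589.2717895507812, -344.09814453125), (14.555093765258789, 38.79734802246094), 83.31098937988281)
t 21.85 pos [0.4088 0.3408 0.1303] yang -20.8 q6 48.6 open 1.002 gf 0.0 zax [-0. -0. -1.]
 roll -0.001 dq1~ 0.0 shift x,y 0.3 0.1 dz 86.3
 roll 3.141 dq1~ 0.0 shift x,y -0.3 -0.1 dz 86.3
```

View pics/scene3.png

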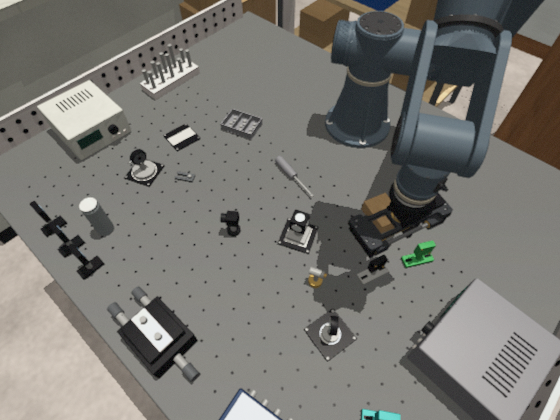

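The splitter (298,230), iris (145,168) and lens (331,333) all stand on their plates, and the gripper is over the grey-footed mirror (375,268). I'll grasp it now.

Request:
{"method": "move_arm", "body": {"increments": [{"xyz": [0, 0, 30], "roll": 0, "grip": 100}, {"xyz": [0, 0, 30], "roll": 0, "grip": 100}, {"xyz": [0, 0, 18], "roll": 0, "grip": 100}, {"xyz": [0, 0, 8], "roll": 0, "grip": 100}, {"xyz": [0, 0, 0], "roll": 0, "grip": 100}]}}

```text
time_s: 22.27
position: [0.4088, 0.3406, 0.0438]
tcp_rot: [[0.356, 0.934, -0.001], [0.934, -0.356, -0.001], [-0.001, -0.001, -1.0]]
force: [-0.0, 1.1, 0.7]
opening: 1.002
grasp_force: 0.0
```

Request:
{"method": "move_arm", "body": {"increments": [{"xyz": [0, 0, 0], "roll": 0, "grip": 0}, {"xyz": [0, 0, 0], "roll": 0, "grip": 0}, {"xyz": [0, 0, 0], "roll": 0, "grip": 0}, {"xyz": [0, 0, 0], "roll": 0, "grip": 0}, {"xyz": [0, 0, 0], "roll": 0, "grip": 0}]}}

```text
time_s: 22.68
position: [0.4091, 0.3414, 0.0451]
tcp_rot: [[0.355, 0.935, 0.002], [0.935, -0.355, 0.001], [0.001, 0.001, -1.0]]
force: [0.2, 1.4, 1.3]
opening: 0.704
grasp_force: 0.0
```

Request:
{"method": "move_arm", "body": {"increments": [{"xyz": [0, 0, 0], "roll": 0, "grip": 0}, {"xyz": [0, 0, 0], "roll": 0, "grip": 0}, {"xyz": [0, 0, 0], "roll": 0, "grip": 0}, {"xyz": [0, 0, 0], "roll": 0, "grip": 0}, {"xyz": [0, 0, 0], "roll": 0, "grip": 0}]}}

```text
time_s: 23.1
position: [0.408, 0.3412, 0.0442]
tcp_rot: [[0.355, 0.935, -0.001], [0.935, -0.355, -0.0], [-0.0, -0.001, -1.0]]
force: [-2.3, 0.7, 2.1]
opening: 0.451
grasp_force: 30.0
```

```bash
python3 - <<'E'
from h import *
im,d=bot.capture("scene"); c=(.424,-.371); print(blob(ortho(im,"scene",c,.006),c,150))
plan(.4246,-.3735,.050,171.6)
E
```

```text
(150, 'rect', array([ 0.423 , -0.3746]), array([37.8, 84.1]), 'yaw', np.float32(171.6), 'circ', array([ 0.4225, -0.3755]), 88.3, 'cen', array([ 0.423 , -0.3745]))
t 23.15 pos [0.408  0.3411 0.0442] yang -20.8 q6 48.6 open 0.45 gf 30.0 zax [-0.001 -0.    -1.   ]
 roll -0.217 dq1~ -81.0 shift x,y -704.5 120.8 dz -5.8
 roll 2.925 dq1~ -81.0 shift x,y 704.5 -120.8 dz -5.8
```

Request:
{"method": "move_arm", "body": {"increments": [{"xyz": [0, 0, -10], "roll": 0, "grip": 0}, {"xyz": [0, 0, -35], "roll": 0, "grip": 0}, {"xyz": [0, 0, -40], "roll": -0.07, "grip": 0}, {"xyz": [0, 0, -30], "roll": -0.07, "grip": 0}, {"xyz": [0, 0, -15], "roll": -0.077, "grip": 0}]}}

```text
time_s: 23.57
position: [0.4108, 0.3419, 0.1784]
tcp_rot: [[0.142, 0.99, 0.007], [0.99, -0.142, 0.003], [0.004, 0.006, -1.0]]
force: [0.3, 1.6, -2.8]
opening: 0.453
grasp_force: 30.0
```

Request:
{"method": "move_arm", "body": {"increments": [{"xyz": [0, 0, 0], "roll": 0, "grip": 0}, {"xyz": [-15, 2, 0], "roll": 0, "grip": 0}, {"xyz": [-37, 6, 0], "roll": 0, "grip": 0}, {"xyz": [-37, 6, 0], "roll": 0, "grip": 0}, {"xyz": [-37, 6, 0], "roll": 0, "grip": 0}]}}

```text
time_s: 23.98
position: [0.4085, 0.212, 0.1727]
tcp_rot: [[0.146, 0.989, -0.003], [0.989, -0.146, -0.001], [-0.002, -0.003, -1.0]]
force: [1.0, -0.9, -4.0]
opening: 0.451
grasp_force: 30.0
```

Request:
{"method": "move_arm", "body": {"increments": [{"xyz": [-37, 6, 0], "roll": 0, "grip": 0}, {"xyz": [-37, 6, 0], "roll": 0, "grip": 0}, {"xyz": [-37, 6, 0], "roll": 0, "grip": 0}, {"xyz": [-37, 6, 0], "roll": 0, "grip": 0}, {"xyz": [-37, 6, 0], "roll": 0, "grip": 0}]}}

```text
time_s: 24.4
position: [0.4112, 0.0245, 0.173]
tcp_rot: [[0.147, 0.989, -0.003], [0.989, -0.147, 0.0], [-0.0, -0.003, -1.0]]
force: [0.1, -0.3, -2.8]
opening: 0.453
grasp_force: 30.0
```

Request:
{"method": "move_arm", "body": {"increments": [{"xyz": [-37, 7, 0], "roll": 0, "grip": 0}, {"xyz": [-37, 7, 0], "roll": 0, "grip": 0}, {"xyz": [-37, 7, 0], "roll": 0, "grip": 0}, {"xyz": [-37, 7, 0], "roll": 0, "grip": 0}, {"xyz": [-37, 7, 0], "roll": 0, "grip": 0}]}}

```text
time_s: 24.82
position: [0.419, -0.1634, 0.1728]
tcp_rot: [[0.148, 0.989, -0.003], [0.989, -0.148, 0.002], [0.001, -0.003, -1.0]]
force: [0.3, 0.5, -3.6]
opening: 0.451
grasp_force: 30.0
```

Request:
{"method": "move_arm", "body": {"increments": [{"xyz": [-37, 6, 0], "roll": 0, "grip": 0}, {"xyz": [-37, 6, 0], "roll": 0, "grip": 0}, {"xyz": [-37, 6, 0], "roll": 0, "grip": 0}, {"xyz": [-37, 6, 0], "roll": 0, "grip": 0}, {"xyz": [-37, 6, 0], "roll": 0, "grip": 0}]}}

```text
time_s: 25.23
position: [0.4218, -0.3504, 0.1722]
tcp_rot: [[0.148, 0.989, -0.003], [0.989, -0.148, 0.003], [0.002, -0.003, -1.0]]
force: [0.8, -0.1, -3.0]
opening: 0.447
grasp_force: 30.0
```

Request:
{"method": "move_arm", "body": {"increments": [{"xyz": [-15, 3, 0], "roll": 0, "grip": 0}, {"xyz": [-9, 1, 0], "roll": 0, "grip": 0}, {"xyz": [0, 0, 0], "roll": 0, "grip": 0}, {"xyz": [0, 0, 0], "roll": 0, "grip": 0}, {"xyz": [0, 0, 0], "roll": 0, "grip": 0}]}}

```text
time_s: 25.65
position: [0.423, -0.3711, 0.1732]
tcp_rot: [[0.145, 0.989, -0.002], [0.989, -0.145, 0.003], [0.003, -0.002, -1.0]]
force: [0.1, 1.3, -3.5]
opening: 0.454
grasp_force: 30.0
```

```bash
python3 - <<'E'
from h import *
bot.capture("top");bot.capture("top");bot.capture("top")
plan(.424,-.374,.0503,171.6)
E
```

```text
t 25.8 pos [ 0.4238 -0.3719  0.1741] yang -8.3 q6 -44.4 open 0.451 gf 30.0 zax [-0.001  0.001 -1.   ]
 roll 0.002 dq1~ -0.0 shift x,y -2.0 0.5 dz 123.8
 roll -3.14 dq1~ -0.0 shift x,y 2.0 -0.5 dz 123.8
```

Request:
{"method": "move_arm", "body": {"increments": [{"xyz": [-2, 0.5, 15], "roll": 0, "grip": 0}, {"xyz": [0, 0, 35], "roll": 0, "grip": 0}, {"xyz": [0, 0, 35], "roll": 0, "grip": 0}, {"xyz": [0, 0, 20], "roll": 0, "grip": 0}, {"xyz": [0, 0, 8], "roll": 0, "grip": 0}]}}

```text
time_s: 26.22
position: [0.4225, -0.3728, 0.0582]
tcp_rot: [[0.145, 0.989, -0.004], [0.989, -0.145, 0.005], [0.005, -0.005, -1.0]]
force: [-1.2, 1.3, -3.5]
opening: 0.45
grasp_force: 30.0
```

Request:
{"method": "move_arm", "body": {"increments": [{"xyz": [0, 0, 0], "roll": 0, "grip": 0}, {"xyz": [0, 0, 0], "roll": 0, "grip": 0}, {"xyz": [0, 0, 6], "roll": 0, "grip": 0}, {"xyz": [0, 0, 3], "roll": 0, "grip": 0}, {"xyz": [0, 0, 1], "roll": 0, "grip": 0}]}}

```text
time_s: 26.63
position: [0.4243, -0.3762, 0.0518]
tcp_rot: [[0.145, 0.989, 0.001], [0.989, -0.145, -0.001], [-0.001, 0.001, -1.0]]
force: [-1.0, -0.1, -2.8]
opening: 0.451
grasp_force: 30.0
```

Request:
{"method": "move_arm", "body": {"increments": [{"xyz": [0, 0, 0.7], "roll": 0, "grip": 0}, {"xyz": [0, 0, 0], "roll": 0, "grip": 0}, {"xyz": [0, 0, 0], "roll": 0, "grip": 0}, {"xyz": [0, 0, 0], "roll": 0, "grip": 0}]}}

```text
time_s: 26.97
position: [0.4241, -0.376, 0.0507]
tcp_rot: [[0.145, 0.989, 0.0], [0.989, -0.145, -0.0], [-0.0, 0.0, -1.0]]
force: [0.2, -0.3, -3.2]
opening: 0.451
grasp_force: 30.0
```

```bash
python3 - <<'E'
from h import *
plan(.424,-.374,.0503,171.6); print(bot.read_state()["force"])
E
```

```text
t 26.97 pos [ 0.4241 -0.376   0.0507] yang -8.4 q6 -44.5 open 0.451 gf 30.0 zax [ 0. -0. -1.]
 roll 0.001 dq1~ 0.0 shift x,y 1.9 -0.3 dz 0.4
 roll -3.141 dq1~ 0.0 shift x,y -1.9 0.3 dz 0.4
[ 0.23520752 -0.32765484 -3.18834969]
```

Request:
{"method": "move_arm", "body": {"increments": [{"xyz": [1.9, 0, 0], "roll": 0, "grip": 0}, {"xyz": [0, 0, 0.5], "roll": 0, "grip": 0}, {"xyz": [0, 0, 0], "roll": 0, "grip": 0}, {"xyz": [0, 0, 0], "roll": 0, "grip": 0}, {"xyz": [0, 0, 0], "roll": 0, "grip": 75}]}}

```text
time_s: 27.38
position: [0.4242, -0.3738, 0.0502]
tcp_rot: [[0.145, 0.989, -0.0], [0.989, -0.145, 0.0], [-0.0, -0.0, -1.0]]
force: [-1.6, 0.9, -0.1]
opening: 0.479
grasp_force: 0.5
```

Request:
{"method": "move_arm", "body": {"increments": [{"xyz": [0, 0, 0], "roll": 0, "grip": 75}, {"xyz": [0, 0, 0], "roll": 0, "grip": 75}, {"xyz": [0, 0, 0], "roll": 0, "grip": 75}, {"xyz": [0, 0, 0], "roll": 0, "grip": 75}, {"xyz": [0, 0, 0], "roll": 0, "grip": 75}]}}

```text
time_s: 27.8
position: [0.4244, -0.3741, 0.05]
tcp_rot: [[0.146, 0.989, 0.0], [0.989, -0.146, -0.0], [-0.0, 0.0, -1.0]]
force: [-0.3, 0.3, 0.6]
opening: 0.737
grasp_force: 0.0
```

Request:
{"method": "move_arm", "body": {"increments": [{"xyz": [0, 0, -20], "roll": 0, "grip": 75}, {"xyz": [0, 0, -30], "roll": 0, "grip": 75}, {"xyz": [0, 0, -30], "roll": 0, "grip": 75}, {"xyz": [0, 0, -30], "roll": 0, "grip": 75}, {"xyz": [0, 0, -30], "roll": 0, "grip": 75}]}}

```text
time_s: 28.22
position: [0.4241, -0.3737, 0.1912]
tcp_rot: [[0.146, 0.989, -0.0], [0.989, -0.146, 0.0], [0.0, -0.0, -1.0]]
force: [0.7, -0.9, -0.2]
opening: 0.751
grasp_force: 0.0
```

Request:
{"method": "move_arm", "body": {"increments": [{"xyz": [-33, -20, 0], "roll": 0, "grip": 75}, {"xyz": [-33, -20, 0], "roll": 0, "grip": 75}, {"xyz": [-33, -20, 0], "roll": 0, "grip": 75}, {"xyz": [-33, -20, 0], "roll": 0, "grip": 75}, {"xyz": [-33, -20, 0], "roll": 0, "grip": 75}]}}

```text
time_s: 28.63
position: [0.3001, -0.5237, 0.1902]
tcp_rot: [[0.145, 0.989, 0.0], [0.989, -0.145, -0.0], [-0.0, 0.0, -1.0]]
force: [0.3, 0.1, 0.3]
opening: 0.751
grasp_force: 0.0
```

Request:
{"method": "move_arm", "body": {"increments": [{"xyz": [0, 0, 0], "roll": 0, "grip": 75}, {"xyz": [0, 0, 0], "roll": 0, "grip": 75}, {"xyz": [0, 0, 0], "roll": 0, "grip": 75}, {"xyz": [0, 0, 0], "roll": 0, "grip": 75}, {"xyz": [0, 0, 0], "roll": 0, "grip": 75}]}}

```text
time_s: 29.05
position: [0.3023, -0.5212, 0.1899]
tcp_rot: [[0.144, 0.99, -0.0], [0.99, -0.144, 0.001], [0.001, -0.0, -1.0]]
force: [-0.2, -0.6, -0.7]
opening: 0.753
grasp_force: 0.0
```

```bash
python3 - <<'E'
from h import *
T=dict(lens=(.594,.3556),iris=(.590,-.3452),split=(.4475,.1336),mirror=(.424,-.374)); R={}
for n in ("scene","top"):
    im,d=bot.capture(n); np.savez(n+"4.npz",im=im,d=d); P=cloud(d,n)[d>0]; r=[]
    for k,c in T.items():
        Q=P[(np.hypot(*(P[:,:2]-c).T)<.04)&(P[:,2]>.082)&(P[:,2]<.1)]; rc=cv2.minAreaRect((Q[:,:2]*1e3).astype(np.float32))
        print(k,n,c,len(Q),Q.mean(0).round(4),np.round(rc[0]),np.round(rc[1]),round(rc[2],1))
        r.append(cv2.resize(ortho(im,n,c,.018),(200,200)))
    R[n]=np.hstack(r)
cv2.imwrite("pics/final.png",np.vstack(list(R.values()))[:,:,::-1])
cv2.imwrite("pics/final_s.png",np.load("scene4.npz")["im"][:,:,::-1])
E
```

```text
lens scene (0.594, 0.3556) 101 [0.595  0.3574 0.0858] [595. 357.] [29. 15.] 36.3
iris scene (0.59, -0.3452) 63 [ 0.5902 -0.3408  0.0867] [ 590. -342.] [35. 18.] 6.7
split scene (0.4475, 0.1336) 235 [0.4466 0.1354 0.0871] [445. 134.] [42. 40.] 21.1
mirror scene (0.424, -0.374) 60 [ 0.4239 -0.3704  0.0863] [ 424. -372.] [20. 39.] 79.6
lens top (0.594, 0.3556) 55 [0.5952 0.3542 0.0871] [596. 356.] [31. 16.] 33.4
iris top (0.59, -0.3452) 74 [ 0.5904 -0.3438  0.0884] [ 591. -344.] [16. 36.] 87.5
split top (0.4475, 0.1336) 217 [0.4466 0.1321 0.0878] [447. 132.] [41. 40.] 20.9
mirror top (0.424, -0.374) 95 [ 0.4246 -0.3727  0.0879] [ 425. -373.] [17. 40.] 82.6
```

View pics/final.png

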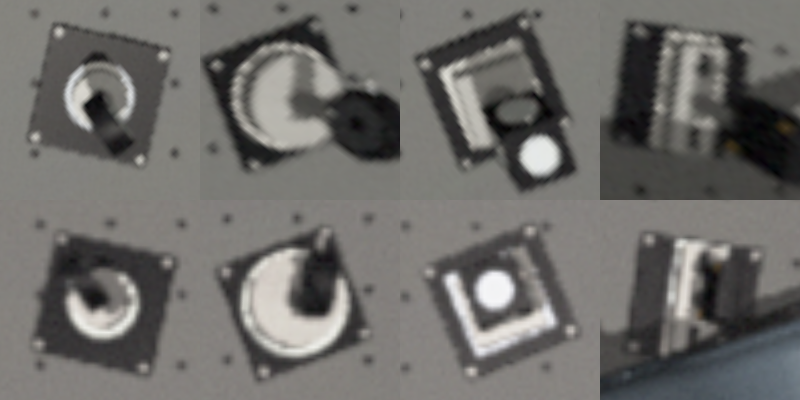

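View pics/final_s.png

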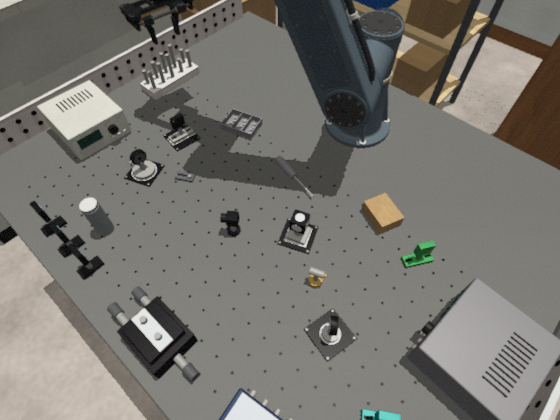

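All four optics stand upright and centred on their footprints: lens (331,333), iris (145,168), splitter (298,232) and mirror (181,130). The camera and collimator haven't moved, so I'm handing in.

```bash
python3 -c "
from rig import bot
print(bot.hand_in())"
```

```text
the job is handed in; nothing more can be done
None
```

The lens, iris, mirror and beam-splitter cube each stand upright on their matching plates, within a few millimetres of centre by the camera measurements; the camera and collimator were left where they stood, and the job was handed in after about 29 s of the 128 s allowed (no verdict came back).

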